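# Set an extruder's feed gate to its third click

## Robot

A 6-joint arm with a two-finger parallel gripper is mounted at the origin on the work surface. World frame = base frame: x ahead of the robot, y to its left, z up, the work surface at z = 0. Lengths are in m, angles in rad, forces in N, time in s.
With the tool pointing down it reaches from about 0.35 to 0.975 m from the base axis. Payload 4.9 kg.
Tool frame: the origin (TCP) lies at the very end of the fingers, on their centre line; the grasp point (between the pads) lies manip.grip_point_offset behind it (manip.grip_point_offset is the distance from the TCP to the grasp point, in m); z points along the fingers, y is the direction in which the jaws open and shut (so a half turn about z gives the same grasp; the last joint's range is limited). The gripper opens to 85 mm and grips with 20 to 120 N. Pads are 22 mm wide; open, the fingers measure 114 mm over their backs; the gripper's body (76 mm by 85 mm) begins 54 mm behind the grasp point. The pads swing forward as they close: fully open they stand 13 mm farther back than shut.
Start: joints at [1.036, 0.053, 1.613, -0, 1.476, -0.119], TCP at [0.252, 0.572, 0.231] pointing down, gripper open.
Joint ranges: [-3.01, 3.01], [-1.01, 2.22], [0.06, 2.58], [-1.02, 4.17], [0.09, 2.62], [-3.14, 3.14]. Speed limits (rad/s): [2.57, 2.57, 3.14, 3.14, 3.14, 3.14].

## Interface

Orientations are given as a unit quaternion [w, x, y, z].
In Python, from plant import status, grab_frame, camera_params, ticket, boxes_of, outline_of, manip gives the robot as it stands. The module is installed in compiled form; this text tells all that it offers.
- The arm moves only by the tool play_rows, never from a script. Its argument "deltas" is a list of rows, each a list of 2 entries, a list of its own where there are three numbers: the shift along the world's x, y, z in m, then the turn about the world's z in rad. A call has 1 to 5 rows; each row is the pose to reach, as a shift and turn from the pose commanded when the call began; what a row does not reach only later rows make up. A row lasts 1/8 s, in which the tool goes at most 62.5 mm and 10.7 degrees, less where a joint would pass 70% of its speed; a pose out of reach is approached as far as the arm can. A call with a gripper value outside its range is refused whole. "grip" is the opening, from -1 (shut) to 1 (fully open), set as the call begins (left out, the last holds). The fingers move at their own pace and stop on an object; the grip force is fixed at half the most. Time passes only in rows, so rows that repeat a pose let the fingers close. It gives the time, the measured TCP pose, the force and the opening at its end, in the units of the state.
- status.state(): the state, without advancing time (a new reading comes with each control period).
- grab_frame(name): name is "scene" or "side" or "wrist"; returns (picture, depth): 400x640x3 uint8, blue, green, red; 400x640 float32, m along the optical axis (not along the pixel's ray), 0 where there is no reading.
- camera_params(name): a dict with "mtx" (3x3 intrinsics, pixels), "world_from_camera" (4x4, takes a point from camera to world coordinates). Camera axes: x right, y up, looking along -z (the intrinsics and any distortion apply to the point x, -y, -z); pixel columns grow to the right and rows downward; lengths in m; the calibration is good to about 2 mm. A picture is of the moment at which its call begins: read the wrist's pose just before it. camera_params takes no time and is no camera call; for the wrist camera it gives the pose at the moment of the call.
- ticket.job_done(): hands the job in, once; it reports no verdict.
Trained networks look in the newest picture that a camera, given by its name, has taken for a name from the list of things; names that differ only in an ending like _2 or _b are one class to them, and where a whole thing is asked for, a point or a joint stands for the part that bears it (a point fixed in the world has none). Each returns a list of dicts, best first, with "confidence" (0 to 1); they miss things now and then, are a little off and sometimes report something else, mostly with a low value. They report only what shows in the picture. A call takes as long as a camera call.
- boxes_of(camera, name): "box" ([left, top, right, bottom] in pixels, round what is visible of it).
- outline_of(camera, name): "region" (400x640 bool, what is visible of it) and "box" ([left, top, right, bottom] in pixels, round what is visible of it).
The state is a dict: "time": time; "joint_pos": joint angles; "joint_vel": joint speeds; "joint_efforts": joint torques, N m; "tool_pos": TCP position; "tool_rot": TCP orientation; "contact_force": force on the tool from outside, world axes, zero at the start; "ft_torque": the same for the moment, N m; "gripper_width": opening from 0.0 (shut) to 1.0 (fully open).
Only numpy, scipy, OpenCV 4.12 (cv2) and the standard library are available. Lean on these libraries where they do the work, as an engineer would, in place of code of your own. Each camera call takes 0.05 s, during which the arm holds its last target.

## Task

The slide gate under the extruder's empty hopper has been left part open. Push its upright lever fully shut against the stop on the hopper side, then push it open again, counting the clicks, and leave it seated in the third notch from shut without ever running past that notch. Only push the lever with the fingers, never pinch it, and do not disturb the jar, pot, cardboard tube and sieve standing about.

Things in the scene. Friction and masses are not known exactly. Their poses are not given: they have to be found in the camera images.
- extruder: Bench-top pellet extruder, fixed. Origin on the bench under the hopper's middle; x from its control panel (robot side) to its back, y along the barrel, z up. White cabinet x -130..130, y -270..130, top at z 100 mm; on it a green housing x -75..75, y -200..60, top at z 190. Barrel to y 334 at z 145. Motor y -200..-370, top at z 185. Plunger housing of the gate x 52..96, y -138..-118, top at z 208.
- hopper_rim (a point): Middle of the hopper's mouth, at x 0, y 0, z 357 mm of the extruder. The steel hopper is a round bowl: neck of 42 mm radius from z 212 to 252, flaring to 100 mm radius at z 312, then straight to the rim. Its rim stands 107 mm from the grip's hopper-side face when the gate is shut.
- shut_mark (a point): Long black mark on the top (z 206 mm) of the aluminium guide rail nearer the control panel, at x -43, y -215 mm of the extruder: the lever's middle stands level with it when shut. Short marks every 15 mm towards the extruder's -y show notches 1 to 5. The two rails span x -52..52, y -340..-55; the steel blade slides between them, its top at z 202.
- gate (a joint): Opening of the gate in m: 0 shut on its stop, growing as the lever moves to the extruder's -y, away from the hopper; far stop 0.077. Notch every 0.015: third at 0.045. Starts at 0.009 to 0.034. Leaving a notch takes about 6 N, falling to nothing at the crest half-way; past it the lever snaps by itself into the next notch, ahead of the finger, and stays (same both ways).
- gate_grip (a point): Middle of the lever's black plastic grip, an upright flat block 34 mm wide (extruder x), 16 mm thick (extruder y) and 44 mm tall, that rides on the gate's blade. It lies at x 0, z 234 mm of the extruder, y -215 mm when shut; underside at z 212, top at z 257.5 mm. Its hopper-side face is pushed to open, the opposite face to shut; fingers pressing both faces at once count as pinching.
- pot: Loose clear sample pot with white lid, 44 mm across, 55 mm tall, on the ledge of the white cabinet (z 100 mm) in front of the green housing, near the lever. Origin at its underside. Leave alone.
- jar: Loose glass jar with red lid, 68 mm across, 105 mm tall, on the bench in front of the extruder. Origin at its underside. Leave alone.
- core: Loose upright cardboard tube, 52 mm across, 110 mm tall, on the bench beside the motor, on the robot's side. Origin at its underside. Leave alone.
- sieve: Loose steel test sieve, 106 mm across, 40 mm tall, on the bench beyond the motor's end. Origin at its underside. Leave alone.

How it is judged:
On the way:
1. the gate is pushed fully shut (lever within 3 mm of its shut stop) (value of joint gate below 0.003 m), for 0.2 s.
At the end, for the whole second after the job is handed in: The lever rests in the third notch (45 mm open, within 3 mm) after having been fully shut; pot, jar, cardboard tube and sieve are within 15 mm of where they stood (value of joint gate between 0.042 and 0.048 m and velocity of joint gate between -0.01 and 0.01 m/s and distance of each of pot, jar, core, sieve from where it was at the start of the episode below 0.015 m); the robot touches nothing.
It fails at once if the lever runs past the third notch (more than 52 mm open) (value of joint gate above 0.052 m).
It fails at once if the lever's grip is pinched: the fingers press both its faces at once (over 2 N each) (contact force between the fingers and gate_c10 above 2 N and contact force between the fingers and gate_c11 above 2 N).
It fails at once if the pot, jar, cardboard tube or sieve is lifted or shoved more than 15 mm (distance of any of pot, jar, core, sieve from where it was at the start of the episode above 0.015 m).
It also fails if it takes over 58 s, if anything falls off the work surface, if the arm or the gripper's body presses on something with over 40 N, if the wrist force passes 120 N, or if a joint passes its speed limit or range.

## Working session

There is one attempt and no reset: what is moved stays moved. The work goes in short steps, Python scripts to look and compute and a tool call to move; the robot and the scene stay as the last step left them, time stands still between calls to the robot, and variables do not carry over. Pictures are saved under pics/ and viewed, and the job is handed in when it is done.

Besides the shell and the picture viewer there is one more tool, called after "Request:" in YAML: its name, and indented under it one key for each argument. play_rows: Moves the arm, as the interface text tells. Its arguments: {"type":"object","properties":{"deltas":{"type":"array"},"grip":{"type":"number"}},"required":["deltas"]}

```bash
mkdir -p pics
python3 - <<'E'
from plant import *
import cv2,numpy as np
s=status.state();print(s)
for n in ["scene","side","wrist"]:
    p,d=grab_frame(n);cv2.imwrite(f"pics/{n}0.png",p);np.save(f"pics/{n}0.npy",d)
    c=camera_params(n);print(n,c)
print(manip.grip_point_offset)
E
```

```text
{'time': 0.0, 'joint_pos': array([ 1.03599130e+00,  5.33402445e-02,  1.61425128e+00,  2.41314318e-05,
        1.47598123e+00, -1.19017517e-01]), 'joint_vel': array([ 0.0005262 ,  0.00082692, -0.00034711,  0.00167695, -0.00088585,
        0.00182295]), 'joint_efforts': array([ 3.43433094e-04, -3.93696856e+01, -3.70169234e+01, -1.10254182e-04,
        7.11262415e-03,  2.57947102e-05]), 'tool_pos': array([0.25214027, 0.57122894, 0.23009882]), 'tool_rot': array([-3.29299373e-04,  2.06400494e-01,  9.78467095e-01, -9.33761246e-04]), 'contact_force': array([-0.46081144, -0.19139051, -0.48364949]), 'ft_torque': array([ 0.01915769,  0.03879867, -0.03445   ]), 'gripper_width': 0.9983179509023227}
scene {'mtx': array([[470.16303643,   0.        , 319.92246646],
       [  0.        , 470.16303643, 196.58937299],
       [  0.        ,   0.        ,   1.        ]]), 'world_from_camera': array([[ 0.89442492,  0.37777992, -0.23934578,  0.33599475],
       [-0.4472156 ,  0.75735139, -0.47583304, -0.45120331],
       [ 0.00150869,  0.53263609,  0.84634303,  1.10174339],
       [ 0.        ,  0.       
[... 305 characters left out ...]
.65731723, -0.67501964, -0.79398427],
       [ 0.00849635,  0.71851764,  0.69545684,  1.06456402],
       [ 0.        ,  0.        ,  0.        ,  1.        ]])}
wrist {'mtx': array([[319.17719608,   0.        , 316.76573936],
       [  0.        , 319.17719608, 196.20081247],
       [  0.        ,   0.        ,   1.        ]]), 'world_from_camera': array([[ 4.03535312e-01, -8.69187436e-01, -2.85783928e-01,
         1.78274055e-01],
       [ 9.14963901e-01,  3.83155480e-01,  1.26621237e-01,
         6.03244953e-01],
       [-5.57909991e-04, -3.12578117e-01,  9.49891893e-01,
         3.72785059e-01],
       [ 0.00000000e+00,  0.00000000e+00,  0.00000000e+00,
         1.00000000e+00]])}
0.0187
```

View pics/scene0.png

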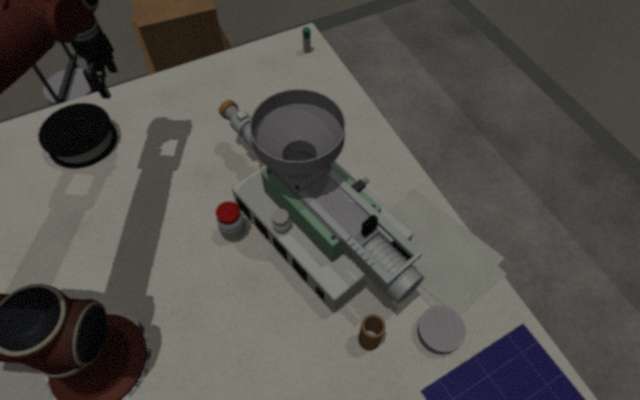

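View pics/side0.png

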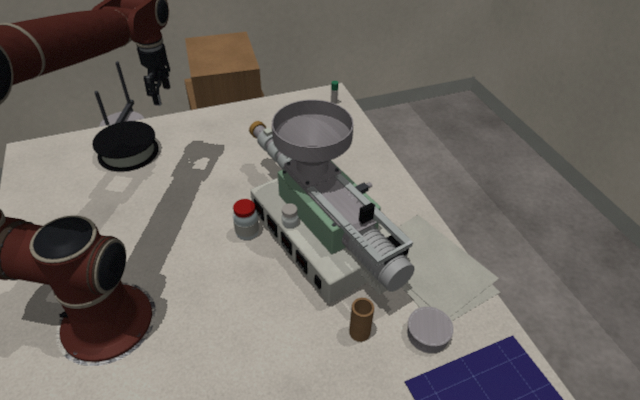

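View pics/wrist0.png

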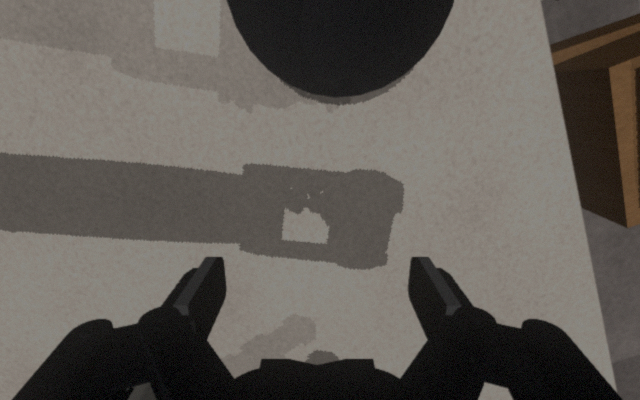

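The hopper is at about (298,130) in the scene picture, with the lever at (370,225). The jar is at (229,215), the pot at (281,218), the tube at (372,330) and the sieve at (441,328). Next I fit the extruder pose from depth.

```bash
cat > h.py <<'E'
from plant import *
import cv2,numpy as np
from scipy.optimize import least_squares
def cloud(n,d,c=None):
    c=c or camera_params(n);K=c["mtx"];v,u=np.mgrid[0:400,0:640]
    P=np.stack([(u-K[0,2])/K[0,0]*d,-(v-K[1,2])/K[1,1]*d,-d],-1)
    W=P@c["world_from_camera"][:3,:3].T+c["world_from_camera"][:3,3]
    W[d==0]=np.nan;return W
def proj(c,X):
    M=np.linalg.inv(c["world_from_camera"]);p=np.atleast_2d(X)@M[:3,:3].T+M[:3,3];K=c["mtx"]
    return np.stack([K[0,0]*p[:,0]/-p[:,2]+K[0,2],K[1,1]*-p[:,1]/-p[:,2]+K[1,2]],-1)
E
python3 - <<'E'
from h import *
for n in ["scene","side"]:
    W=cloud(n,np.load(f"pics/{n}0.npy"))
    z=W[...,2]; hp=(W[...,0]>.35)&(W[...,1]<.5)&(W[...,1]>-.5)
    # rim
    m=hp&(z>.350)&(z<.364);P=W[m][:,:2]
    f=lambda q:np.hypot(P[:,0]-q[0],P[:,1]-q[1])-q[2]
    r=least_squares(f,[*np.median(P,0),.1],loss="soft_l1",f_scale=.003);print(n,"rim",m.sum(),r.x, np.median(z[m]))
    m=hp&(abs(z-.1)<.006);P=W[m][:,:2].astype(np.float32)
    print("cab",m.sum(),cv2.minAreaRect(P),np.median(z[m]))
    m=hp&(abs(z-.206)<.008);P=W[m][:,:2].astype(np.float32)
    print("rail",m.sum(),np.median(z[m]),cv2.minAreaRect(P), P.mean(0),np.linalg.svd(P-P.mean(0),full_matrices=False)[2][0])
    for nm in ["gate_grip","pot","jar","core","sieve","extruder"]:
        o=outline_of(n,nm)
        for q in o[:1]:
            X=W[q["region"]];print(nm,q["confidence"],q["box"],np.nanmedian(X,0),np.nanmax(X[:,2]))
E
```

```text
scene rim 748 [0.58345356 0.14863891 0.09794511] 0.3557413779214315
cab 4930 ((0.5998241901397705, 0.035441428422927856), (0.3212389647960663, 0.5176436901092529), 24.14392852783203) 0.10061220390110681
rail 4900 0.2050736411399675 ((0.6397863626480103, 0.01250891387462616), (0.15225598216056824, 0.38755348324775696), 14.569375991821289) [ 0.62161744 -0.01110342] [ 0.26540843 -0.96413606]
gate_grip 0.7 [301.2, 175.2, 377.7, 245.1] [0.62017641 0.00272919 0.20300029] 0.262289909263666
pot 0.66 [270.5, 210.1, 286.7, 234.2] [0.49332742 0.06669383 0.15279487] 0.16060110158837015
jar 0.57 [216.8, 199.6, 246.1, 241.4] [0.39233637 0.15489473 0.08458054] 0.11169635787826848
core 0.76 [359.7, 311.5, 385.2, 351.5] [ 0.57170217 -0.23341099  0.07474329] 0.114363317644121
sieve 0.93 [417.5, 306.9, 464.4, 354.4] [ 0.72129936 -0.29514598  0.04090378] 0.04719618549321036
extruder 0.9 [220.4, 86.6, 421.4, 310.7] [0.58543783 0.05164249 0.19891699] 0.36120520102848797
side rim 492 [0.58121467 0.14829161 0.09799253] 0.3543128197149049
cab 3380 ((0.5834054946899414, 0.027803361415863037), (0.29255419969558716, 0.5171730518341064), 24.175172805786133) 0.09927484371461698
rail 3426 0.20386098535671454 ((0.635211169719696, 0.01749446988105774), (0.15185028314590454, 0.40048086643218994), 14.831841468811035) [ 0.6162575 -0.0057537] [ 0.2718038 -0.9623527]
gate_grip 0.89 [315.2, 179.2, 375.7, 230.0] [ 0.62012117 -0.00450043  0.20162238] 0.25912319797878236
jar 0.68 [232.2, 198.2, 257.4, 243.0] [0.38817122 0.15091001 0.07544815] 0.11032074986762197
core 0.59 [349.5, 298.6, 377.6, 341.7] [ 0.56482459 -0.24622495  0.07432393] 0.1126434066910943
sieve 0.77 [404.7, 306.3, 452.0, 356.8] [ 0.71603164 -0.29948277  0.03855958] 0.04609240946014803
extruder 0.82 [250.3, 101.1, 417.1, 305.5] [0.57506213 0.03758262 0.18586022] 0.35976842121897634
```

Run:
```python
import cv2
a=cv2.imread("pics/scene0.png")[150:320,220:470];b=cv2.imread("pics/side0.png")[150:320,240:440]
cv2.imwrite("pics/sc_z.png",cv2.resize(a,None,fx=3.2,fy=3.2,interpolation=2));cv2.imwrite("pics/si_z.png",cv2.resize(b,None,fx=3.5,fy=3.5,interpolation=2))
```

```text
(no output)
```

View pics/sc_z.png

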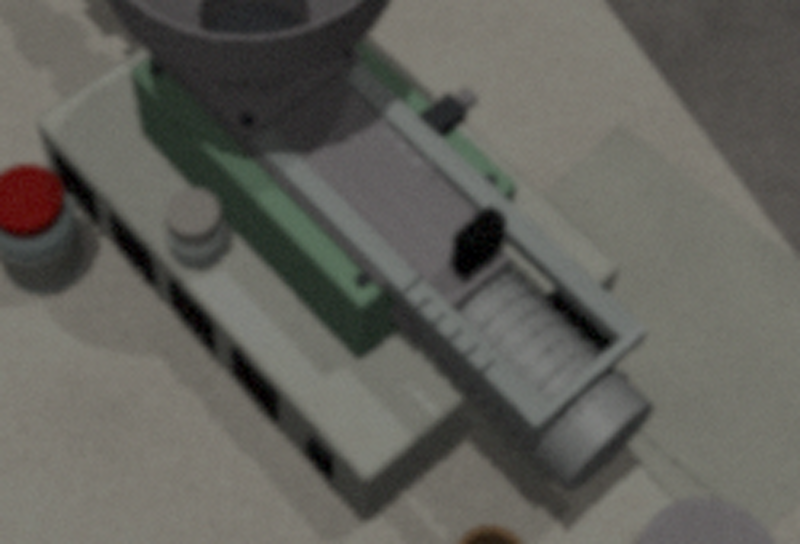

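View pics/si_z.png

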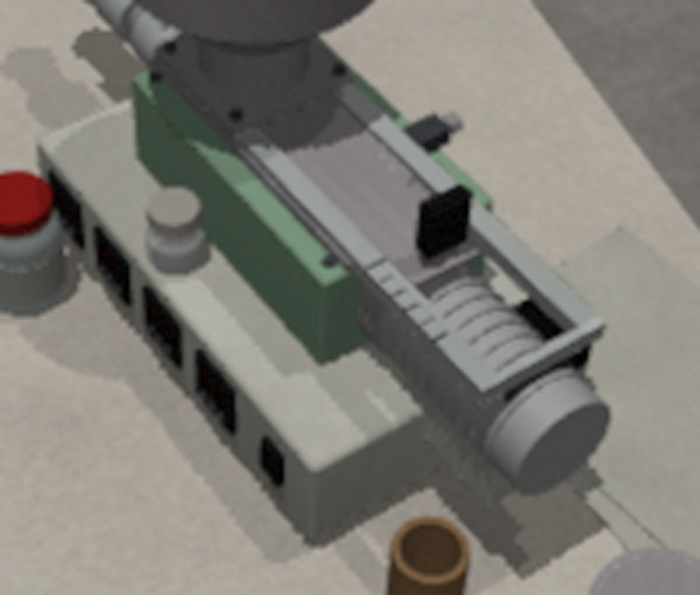

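Run:
```python
from h import *
Z=np.array
for n in ["scene","side"]:
    W=cloud(n,np.load(f"pics/{n}0.npy")).reshape(-1,3);W=W[~np.isnan(W[:,0])]
    q=Z([.583,.1485,np.arctan2(.265,.964)])   # x,y,yaw
    def loc(q,P):
        c,s=np.cos(q[2]),np.sin(q[2]);d=P[:,:2]-q[:2]
        return np.c_[c*d[:,0]+s*d[:,1],-s*d[:,0]+c*d[:,1],P[:,2]]
    rimP=W[(W[:,2]>.350)&(W[:,2]<.364)&(np.hypot(*(W[:,:2]-q[:2]).T)<.13)]
    for it in range(6):
        L=loc(q,W);t=.02 if it<2 else .008
        A=W[(L[:,2]>.02)&(L[:,2]<.09)&(abs(L[:,0]+.13)<t)&(L[:,1]>-.26)&(L[:,1]<.1)]
        B=W[(L[:,2]>.02)&(L[:,2]<.09)&(abs(L[:,1]+.27)<t)&(abs(L[:,0])<.12)]
        C=W[(L[:,2]>.11)&(L[:,2]<.18)&(abs(L[:,0]+.075)<t)&(L[:,1]>-.19)&(L[:,1]<.05)]
        D=W[(L[:,2]>.11)&(L[:,2]<.18)&(abs(L[:,1]+.2)<t)&(abs(L[:,0])<.07)]
        f=lambda q:np.r_[loc(q,A)[:,0]+.13,loc(q,B)[:,1]+.27,loc(q,C)[:,0]+.075]
        q=least_squares(f,q,loss="soft_l1",f_scale=.002).x
    print(n,q,np.rad2deg(q[2]),[len(k) for k in (A,B,C,D)],"med",np.median(loc(q,A)[:,0]),np.median(loc(q,B)[:,1]),np.median(loc(q,C)[:,0]))
    Lr=loc(q,rimP);r=least_squares(lambda c:np.hypot(Lr[:,0]-c[0],Lr[:,1]-c[1])-.1,[0,0],loss="soft_l1",f_scale=.002);print("rim local",r.x)
    L=loc(q,W)
    g=L[(L[:,2]>.215)&(L[:,2]<.27)&(abs(L[:,0])<.04)&(L[:,1]<-.19)&(L[:,1]>-.33)]
    print("grip",len(g),g.min(0),g.max(0),np.median(g,0))
    gt=g[g[:,2]>.252];print("top",len(gt),gt.mean(0),gt.min(0),gt.max(0))
    # pot
    for nm,c,z in[("pot",None,.155)]:
        p=L[(L[:,2]>.148)&(L[:,2]<.165)&(L[:,0]<-.08)&(L[:,0]>-.13)&(L[:,1]>-.27)];print("pot",len(p),p.mean(0))
    c=camera_params(n);print(proj(c,[[q[0],q[1],.357]]))
    cs,sn=np.cos(q[2]),np.sin(q[2]);T=lambda l:Z([q[0]+cs*l[0]-sn*l[1],q[1]+sn*l[0]+cs*l[1],l[2]])
    print("marks px",[proj(c,T((-.043,-.215-.015*k,.206)))[0].round(1).tolist() for k in range(6)])
    print("grip shut world",T((0,-.215,.234)))
    im=cv2.imread(f"pics/{n}0.png")
    im=cv2.resize(im,None,fx=4,fy=4,interpolation=2)
    for k in range(6):
        a=proj(c,T((-.055,-.215-.015*k,.206)))[0]*4+1.5; b=proj(c,T((-.035,-.215-.015*k,.206)))[0]*4+1.5
        cv2.line(im,tuple(a.astype(int).tolist()),tuple(b.astype(int).tolist()),(0,0,255),1)
    for P in [[(-.052,-.055),(-.052,-.34),(.052,-.34),(.052,-.055)]]:
        pts=Z([proj(c,T((*p,.206)))[0]*4+1.5 for p in P]).astype(int);cv2.polylines(im,[pts],False,(255,0,0),1)
    u,v=(proj(c,T((0,-.24,.206)))[0]*4).astype(int)
    cv2.imwrite(f"pics/ov_{n}.png",im[v-280:v+280,u-300:u+300])
```

```text
scene [0.58278194 0.14978046 0.25289613] 14.489880862163334 [952, 281, 857, 141] med -0.1317141555244069 -0.269931318785522 -0.07405460043646828
rim local [ 0.00050517 -0.00114091]
grip 247 [-0.01833    -0.23921253  0.21537101] [ 0.01750135 -0.22192502  0.26228991] [-0.00497081 -0.23425295  0.25203263]
top 124 [-0.00078803 -0.23105237  0.25683052] [-0.01747149 -0.23919966  0.25203263] [ 0.01750135 -0.22192502  0.26228991]
pot 219 [-0.10330331 -0.05073235  0.15527803]
[[296.22481693 123.45782355]]
marks px [[347.8, 238.8], [352.6, 243.6], [357.5, 248.4], [362.4, 253.3], [367.4, 258.3], [372.5, 263.3]]
grip shut world [ 0.63657688 -0.05838078  0.234     ]
side [0.58020204 0.14966732 0.25255528] 14.470351798778552 [1154, 510, 887, 220] med -0.13087733119886308 -0.26992310008506115 -0.07403313188440105
rim local [ 0.00081277 -0.00131142]
grip 241 [-0.01892956 -0.2403354   0.2150346 ] [ 0.01816387 -0.22255715  0.2591232 ] [-0.00491771 -0.23650654  0.24280573]
top 80 [-0.00071824 -0.23174874  0.25517152] [-0.01724383 -0.24015112  0.25212094] [ 0.01724731 -0.22255715  0.2591232 ]
pot 153 [-0.10322706 -0.05131793  0.15357658]
[[311.18727515 121.78922324]]
marks px [[346.4, 225.0], [350.2, 228.9], [354.1, 232.9], [358.0, 237.0], [362.0, 241.1], [366.0, 245.2]]
grip shut world [ 0.63392602 -0.05851225  0.234     ]
```

View pics/ov_scene.png

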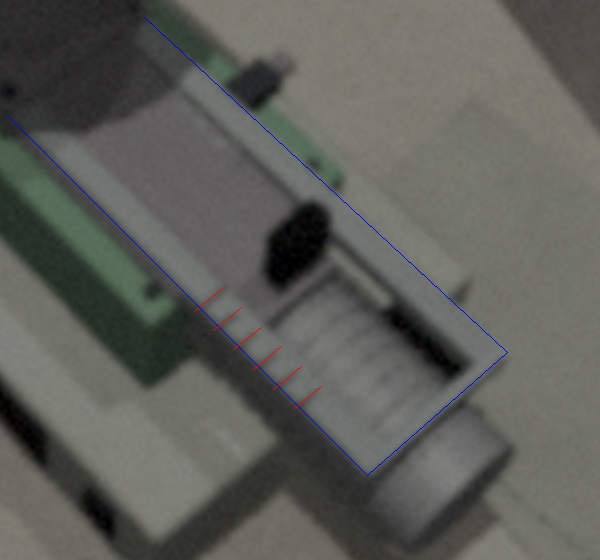

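View pics/ov_side.png

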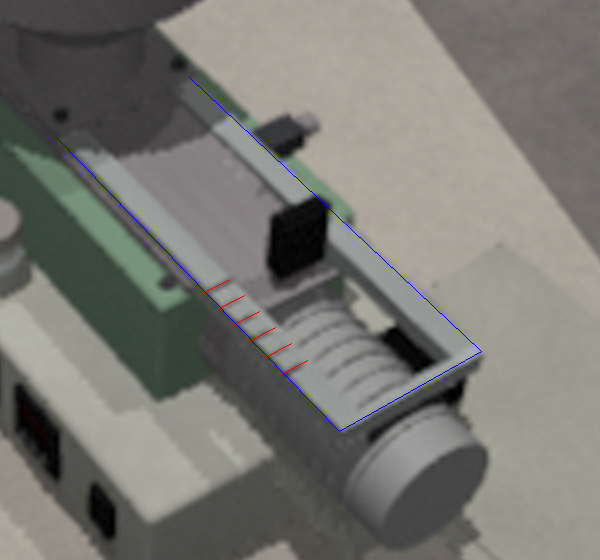

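The overlaid marks and rails match the picture. The lever is in notch 1 (about 16 mm open) and its row of notch marks lines up. I'll use the closed fingers as a pusher, with the jaw axis along extruder y and the wrist camera on the robot side. First I raise and turn the tool.

Request:
play_rows:
  deltas:
    - [[0, 0, 0.06], 0.17]
    - [[0, 0, 0.12], 0.34]
    - [[0, 0, 0.18], 0.5]
    - [[0, 0, 0.22], 0.668]
    - [[0, 0, 0.22], 0.668]
  grip: -1

```text
time: 1.38
tool_pos: [0.2528, 0.5725, 0.4571]
tool_rot: [0.003, -0.126, 0.992, 0.004]
contact_force: [1.2, -0.9, -0.2]
gripper_width: -0.0
```

Request:
play_rows:
  deltas:
    - [[0.025, -0.055, 0], 0]
    - [[0.05, -0.11, 0], 0]
    - [[0.075, -0.165, 0], 0]
    - [[0.1, -0.22, 0], 0]
    - [[0.125, -0.275, 0], 0]

```text
time: 2.0
tool_pos: [0.3776, 0.2948, 0.4494]
tool_rot: [-0.001, -0.125, 0.992, -0.0]
contact_force: [0.6, 1.6, 0.3]
gripper_width: -0.003
```

Request:
play_rows:
  deltas:
    - [[0.03, -0.05, 0], 0]
    - [[0.06, -0.1, 0], 0]
    - [[0.09, -0.15, 0], 0]
    - [[0.12, -0.2, 0], 0]
    - [[0.15, -0.25, 0], 0]

```text
time: 2.62
tool_pos: [0.5278, 0.0449, 0.4494]
tool_rot: [-0.001, -0.125, 0.992, 0.0]
contact_force: [0.9, -0.1, 1.2]
gripper_width: -0.002
```

Request:
play_rows:
  deltas:
    - [[0.035, -0.045, 0], 0]
    - [[0.07, -0.09, 0], 0]
    - [[0.105, -0.135, 0], 0]
    - [[0.125, -0.165, 0], 0]
    - [[0.125, -0.165, 0], 0]

```text
time: 3.25
tool_pos: [0.6529, -0.1204, 0.4473]
tool_rot: [-0.003, -0.124, 0.992, 0.001]
contact_force: [0.3, 0.9, 0.1]
gripper_width: 0.001
```

Run:
```python
from h import *
s=status.state();print(s["time"],s["tool_pos"],s["tool_rot"],s["contact_force"])
p,d=grab_frame("wrist");cv2.imwrite("pics/w1.png",p);np.save("pics/w1.npy",d)
p,d=grab_frame("side");cv2.imwrite("pics/s1.png",p)
```

```text
3.25 [ 0.65289576 -0.12038576  0.44730252] [-0.00257072 -0.12381833  0.99230098  0.00108368] [0.34837269 0.85278945 0.14806132]
```

View pics/w1.png

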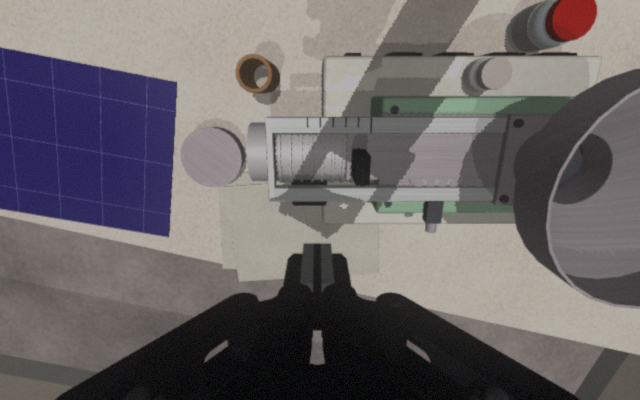

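View pics/s1.png

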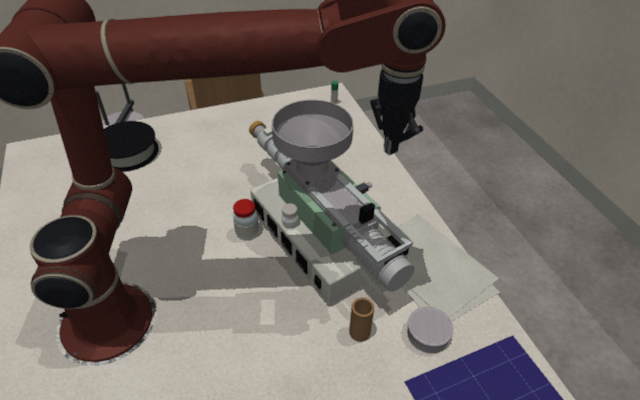

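The wrist picture shows the grip at about (361,165) and the long mark at column 372 on the rail's upper edge. The fingertips are at (317,265). I'll measure the grip and rail end from this depth image.

Run:
```python
from h import *
c=camera_params("wrist")
W=cloud("wrist",np.load("pics/w1.npy"),c);q=[.5815,.1497,.2527]
cs,sn=np.cos(q[2]),np.sin(q[2]);d=W[...,:2]-q[:2]
L=np.stack([cs*d[...,0]+sn*d[...,1],-sn*d[...,0]+cs*d[...,1],W[...,2]],-1)
def show(nm,m):
    P=L[m];print(nm,len(P),np.percentile(P,[1,50,99],axis=0).round(4).tolist())
z=L[...,2]
show("griptop",(z>.248)&(z<.265)&(abs(L[...,0])<.03)&(abs(L[...,1]+.23)<.04))
show("rail end",(abs(z-.206)<.005)&(abs(L[...,0])<.06)&(L[...,1]<-.3)&(L[...,1]>-.4))
show("rail mid",(abs(z-.206)<.006)&(abs(L[...,0])<.06)&(L[...,1]<-.25)&(L[...,1]>-.29))
show("cab front",(abs(z-.1)<.006)&(abs(L[...,0]+.12)<.03)&(abs(L[...,1]+.2)<.04))
p=cv2.imread("pics/w1.png")
T=lambda l:np.array([q[0]+cs*l[0]-sn*l[1],q[1]+sn*l[0]+cs*l[1],l[2]])
print([proj(c,T((-.043,-.215-.015*k,.206)))[0].round(1).tolist() for k in range(6)])
t=status.state()["tool_pos"];dd=t[:2]-q[:2];print("tool local",cs*dd[0]+sn*dd[1],-sn*dd[0]+cs*dd[1],t[2],proj(c,t))
cv2.imwrite("pics/w1z.png",cv2.resize(p[90:220,230:430],None,fx=4,fy=4,interpolation=2))
```

```text
griptop 497 [[-0.0156, -0.2359, 0.2498], [0.0002, -0.2289, 0.2583], [0.0176, -0.22, 0.2609]]
rail end 1347 [[-0.0499, -0.3378, 0.2028], [-0.0057, -0.3268, 0.2082], [0.0529, -0.3004, 0.21]]
rail mid 1009 [[-0.05, -0.2893, 0.2024], [-0.0336, -0.2701, 0.2082], [0.053, -0.2504, 0.2101]]
cab front 1559 [[-0.1276, -0.239, 0.0965], [-0.1088, -0.1998, 0.1018], [-0.0911, -0.1606, 0.1039]]
[[368.7, 123.8], [356.1, 123.8], [343.4, 123.8], [330.8, 123.8], [318.1, 123.8], [305.4, 123.9]]
tool local 0.0014692054839433727 -0.2768865051142864 0.449617724108749 [[317.62591584 260.4499503 ]]
```

View pics/w1z.png

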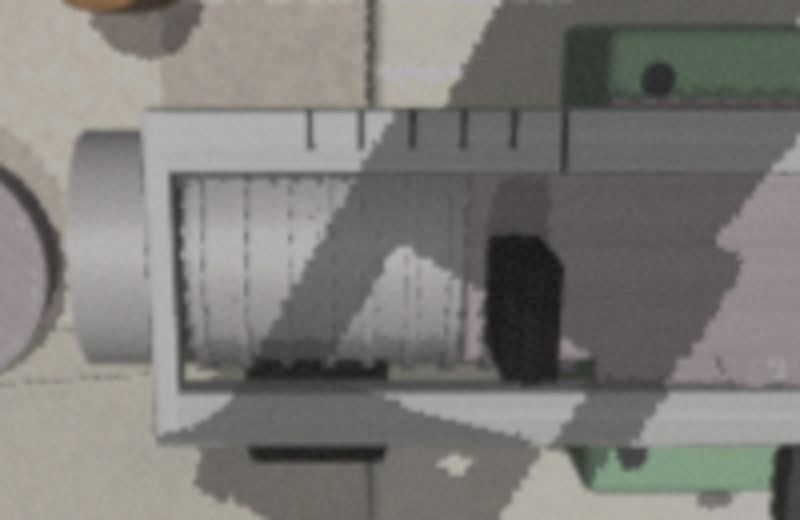

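Request:
play_rows:
  deltas:
    - [[0, 0, -0.06], 0]
    - [[0, 0, -0.12], 0]
    - [[0, 0, -0.17], 0]
    - [[0, 0, -0.21], 0]
    - [[0, 0, -0.22], 0]

```text
time: 3.98
tool_pos: [0.6502, -0.1163, 0.2277]
tool_rot: [-0.003, -0.126, 0.992, 0.001]
contact_force: [-0.0, 0.1, 0.8]
gripper_width: -0.001
```

Request:
play_rows:
  deltas:
    - [[0, 0, 0], 0]
    - [[0, 0, 0], 0]

```text
time: 4.22
tool_pos: [0.6536, -0.1183, 0.2346]
tool_rot: [0.002, -0.126, 0.992, -0.001]
contact_force: [-0.3, -0.1, 0.3]
gripper_width: 0.002
```

Run:
```python
from h import *
s=status.state();print(s["time"],s["tool_pos"],s["tool_rot"],s["contact_force"])
p,d=grab_frame("wrist");cv2.imwrite("pics/w2.png",p);np.save("pics/w2.npy",d)
```

```text
4.225 [ 0.65364293 -0.11828717  0.23457028] [ 2.17676758e-03 -1.25930212e-01  9.92036255e-01 -9.55161271e-04] [-0.28378589 -0.07583212  0.25976108]
```

View pics/w2.png

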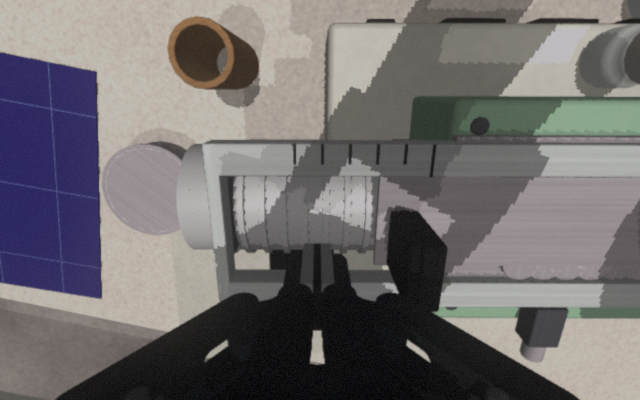

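The fingers are behind the lever on its −y side, and the grip's face is about 25 mm away. I now push towards the hopper and watch the force.

Request:
play_rows:
  deltas:
    - [[-0.0015, 0.006, -0.003], 0]
    - [[-0.003, 0.012, -0.003], 0]
    - [[-0.0045, 0.0175, -0.003], 0]
    - [[-0.006, 0.0232, -0.003], 0]
    - [[-0.0075, 0.029, -0.003], 0]

```text
time: 4.9
tool_pos: [0.6453, -0.0909, 0.2284]
tool_rot: [0.001, -0.125, 0.992, -0.002]
contact_force: [2.4, -7.7, -2.2]
gripper_width: -0.001
```

Request:
play_rows:
  deltas:
    - [[-0.0008, 0.003, 0], 0]
    - [[-0.0015, 0.0058, 0], 0]

```text
time: 5.15
tool_pos: [0.6435, -0.0837, 0.2283]
tool_rot: [0.0, -0.126, 0.992, -0.0]
contact_force: [0.7, -0.1, -0.1]
gripper_width: 0.004
```

Request:
play_rows:
  deltas:
    - [[-0.0005, 0.002, 0], 0]
    - [[-0.0005, 0.002, 0], 0]

```text
time: 5.4
tool_pos: [0.6428, -0.0808, 0.2283]
tool_rot: [-0.0, -0.126, 0.992, 0.0]
contact_force: [0.6, 0.2, 0.3]
gripper_width: 0.001
```

Request:
play_rows:
  deltas:
    - [[-0.0005, 0.002, 0], 0]
    - [[-0.0005, 0.002, 0], 0]

```text
time: 5.65
tool_pos: [0.6424, -0.0792, 0.2283]
tool_rot: [-0.0, -0.126, 0.992, 0.0]
contact_force: [-0.5, 0.1, -0.5]
gripper_width: -0.002
```

Request:
play_rows:
  deltas:
    - [[-0.0005, 0.002, 0], 0]
    - [[-0.0005, 0.002, 0], 0]

```text
time: 5.9
tool_pos: [0.6423, -0.0791, 0.2284]
tool_rot: [0.0, -0.125, 0.992, -0.002]
contact_force: [1.8, -5.3, -1.1]
gripper_width: 0.0
```

Request:
play_rows:
  deltas:
    - [[-0.0005, 0.002, 0], 0]
    - [[-0.0005, 0.002, 0], 0]

```text
time: 6.15
tool_pos: [0.6423, -0.079, 0.2285]
tool_rot: [0.001, -0.125, 0.992, -0.004]
contact_force: [3.5, -11.1, -2.2]
gripper_width: 0.001
```

Contact came exactly where the shut stop was predicted (finger centre at local y −0.2366). I press a bit more to confirm it's the stop and not a notch.

Request:
play_rows:
  deltas:
    - [[-0.0005, 0.002, 0], 0]
    - [[-0.0008, 0.003, 0], 0]
    - [[-0.0008, 0.003, 0], 0]

```text
time: 6.52
tool_pos: [0.6422, -0.0789, 0.2286]
tool_rot: [0.002, -0.124, 0.992, -0.006]
contact_force: [6.2, -18.2, -4.4]
gripper_width: -0.005
```

Run:
```python
from h import *
s=status.state();print(s["time"],s["tool_pos"],s["tool_rot"],s["contact_force"])
p,d=grab_frame("wrist");cv2.imwrite("pics/w3.png",p)
p,d=grab_frame("side");cv2.imwrite("pics/s3.png",p)
```

```text
6.525 [ 0.64224022 -0.07886147  0.22856931] [ 0.00177459 -0.12404587  0.99225383 -0.00646571] [  6.19112134 -18.15980363  -4.40164575]
```

View pics/w3.png

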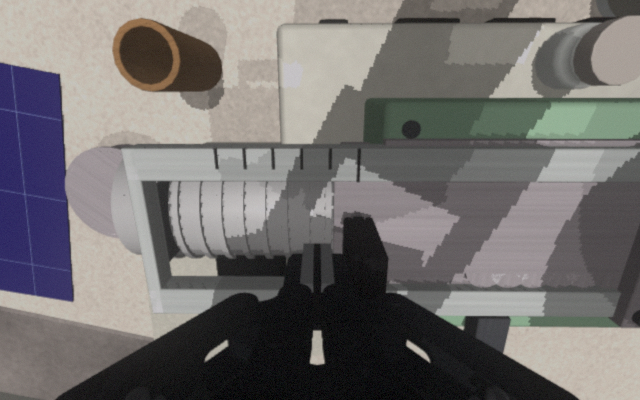

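View pics/s3.png

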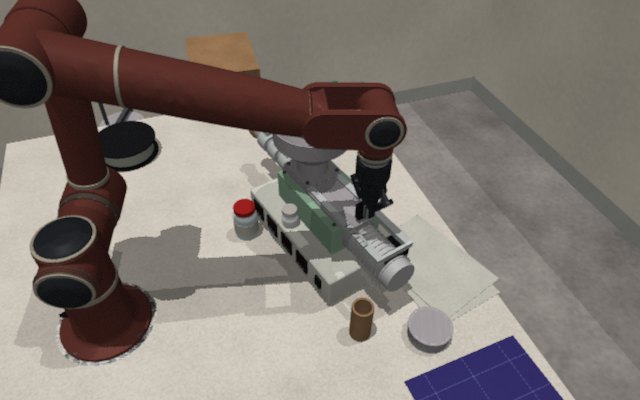

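The lever stands level with the long mark at column 360, so it's shut. Next I back off, lift over it, and come down on the hopper side.

Request:
play_rows:
  deltas:
    - [[0.0025, -0.01, 0], 0]
    - [[0.005, -0.02, 0], 0]
    - [[0.005, -0.02, 0.04], 0]
    - [[0.005, -0.02, 0.09], 0]
    - [[0.005, -0.02, 0.09], 0]

```text
time: 7.25
tool_pos: [0.6478, -0.0927, 0.3251]
tool_rot: [0.005, -0.126, 0.992, -0.002]
contact_force: [0.4, 0.2, -0.2]
gripper_width: -0.003
```

Request:
play_rows:
  deltas:
    - [[-0.0055, 0.021, 0], 0]
    - [[-0.011, 0.043, 0], 0]
    - [[-0.017, 0.065, 0], 0]
    - [[-0.0208, 0.0805, 0], 0]
    - [[-0.0208, 0.0805, 0], 0]

```text
time: 7.88
tool_pos: [0.6245, -0.0104, 0.3183]
tool_rot: [0.0, -0.127, 0.992, -0.0]
contact_force: [0.6, -0.3, 0.1]
gripper_width: 0.001
```

Run:
```python
from h import *
s=status.state();print(s["time"],s["tool_pos"],s["tool_rot"],s["contact_force"])
t=s["tool_pos"];q=[.5815,.1497,.2527];cs,sn=np.cos(q[2]),np.sin(q[2]);dd=t[:2]-q[:2];print("tool local",cs*dd[0]+sn*dd[1],-sn*dd[0]+cs*dd[1])
p,d=grab_frame("wrist");cv2.imwrite("pics/w4.png",p)
p,d=grab_frame("side");cv2.imwrite("pics/s4.png",p)
```

```text
7.875 [ 0.6245137  -0.01042966  0.31829779] [ 2.71454203e-05 -1.26845777e-01  9.91922448e-01 -7.83812493e-05] [ 0.60379294 -0.33547386  0.10969739]
tool local 0.0016121523535121002 -0.16579833147597406
```

View pics/w4.png

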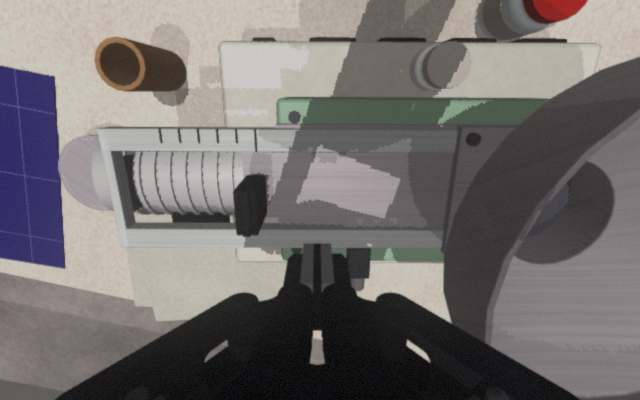

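View pics/s4.png

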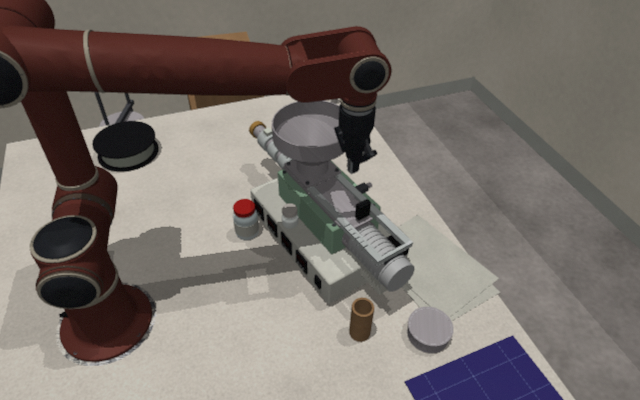

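The fingers are past the lever on the hopper side, and the lever sits at the long mark (column 256). I descend, moving slightly away from the rim.

Request:
play_rows:
  deltas:
    - [[0.0015, -0.006, 0], 0]
    - [[0.0015, -0.006, -0.03], 0]
    - [[0.0015, -0.006, -0.06], 0]
    - [[0.0015, -0.006, -0.09], 0]
    - [[0.0015, -0.006, -0.09], 0]

```text
time: 8.6
tool_pos: [0.6248, -0.0188, 0.2248]
tool_rot: [-0.003, -0.125, 0.992, 0.001]
contact_force: [-0.6, -1.1, -0.2]
gripper_width: -0.003
```

Request:
play_rows:
  deltas:
    - [[0.0012, -0.005, 0], 0]
    - [[0.0025, -0.01, 0], 0]
    - [[0.0025, -0.01, 0], 0]

```text
time: 8.98
tool_pos: [0.6296, -0.0287, 0.2299]
tool_rot: [0.001, -0.125, 0.992, -0.0]
contact_force: [0.0, -0.2, -0.0]
gripper_width: -0.0
```

Request:
play_rows:
  deltas:
    - [[0.0005, -0.002, 0], 0]
    - [[0.001, -0.004, 0], 0]
    - [[0.001, -0.004, 0], 0]

```text
time: 9.35
tool_pos: [0.6298, -0.032, 0.2283]
tool_rot: [-0.0, -0.126, 0.992, -0.0]
contact_force: [-0.0, 0.1, -0.1]
gripper_width: -0.005
```

Next I creep to first contact in 2 mm steps.

Request:
play_rows:
  deltas:
    - [[0.0005, -0.002, 0], 0]
    - [[0.0005, -0.002, 0], 0]

```text
time: 9.6
tool_pos: [0.6303, -0.034, 0.2282]
tool_rot: [-0.0, -0.126, 0.992, 0.0]
contact_force: [1.0, 0.4, -1.0]
gripper_width: 0.002
```

Request:
play_rows:
  deltas:
    - [[0.0005, -0.002, 0], 0]
    - [[0.0005, -0.002, 0], 0]

```text
time: 9.85
tool_pos: [0.6309, -0.0361, 0.2283]
tool_rot: [-0.0, -0.126, 0.992, -0.0]
contact_force: [0.6, 0.1, 0.2]
gripper_width: -0.002
```

Request:
play_rows:
  deltas:
    - [[0.0005, -0.002, 0], 0]
    - [[0.0005, -0.002, 0], 0]

```text
time: 10.1
tool_pos: [0.6312, -0.0374, 0.2283]
tool_rot: [-0.0, -0.126, 0.992, 0.001]
contact_force: [-1.4, 2.8, 0.8]
gripper_width: 0.002
```

First contact gives zero opening at a tool y of about −0.037. The crests should fall at y ≈ −0.044, −0.059 and −0.073.

Request:
play_rows:
  deltas:
    - [[0.0005, -0.002, 0], 0]
    - [[0.001, -0.004, 0], 0]
    - [[0.0015, -0.006, 0], 0]
    - [[0.002, -0.008, 0], 0]
    - [[0.0022, -0.009, 0], 0]

```text
time: 10.72
tool_pos: [0.6337, -0.0475, 0.2283]
tool_rot: [0.0, -0.126, 0.992, -0.001]
contact_force: [-0.0, -0.0, 0.4]
gripper_width: 0.001
```

Request:
play_rows:
  deltas:
    - [[0, 0, 0], 0]
    - [[0, 0, 0], 0]

```text
time: 10.98
tool_pos: [0.6336, -0.0474, 0.2283]
tool_rot: [0.0, -0.126, 0.992, -0.0]
contact_force: [-0.8, -0.5, -0.3]
gripper_width: 0.001
```

Run:
```python
from h import *
s=status.state();print(s["time"],s["tool_pos"],s["contact_force"])
p,d=grab_frame("wrist");cv2.imwrite("pics/w5.png",p)
```

```text
10.975 [ 0.63360252 -0.04741397  0.22833489] [-0.78002681 -0.46281574 -0.27026592]
```

View pics/w5.png

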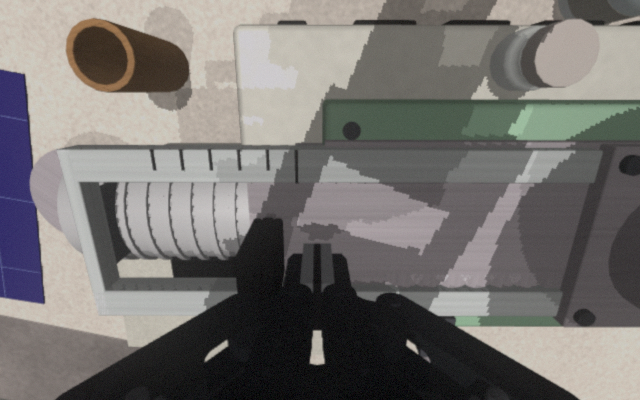

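First click: the grip (columns 250–283) is at the first short mark (268), ahead of the finger. On to notch 2.

Request:
play_rows:
  deltas:
    - [[0.0008, -0.003, 0], 0]
    - [[0.0015, -0.006, 0], 0]
    - [[0.002, -0.008, 0], 0]
    - [[0.0025, -0.01, 0], 0]
    - [[0.003, -0.012, 0], 0]

```text
time: 11.65
tool_pos: [0.6362, -0.0576, 0.2283]
tool_rot: [-0.0, -0.126, 0.992, 0.001]
contact_force: [-1.0, 4.6, 0.9]
gripper_width: 0.0
```

Request:
play_rows:
  deltas:
    - [[0.0003, -0.001, 0], 0]
    - [[0.0005, -0.0025, 0], 0]
    - [[0.0005, -0.0025, 0], 0]

```text
time: 12.02
tool_pos: [0.6372, -0.0622, 0.2283]
tool_rot: [0.0, -0.126, 0.992, -0.001]
contact_force: [0.4, -0.2, 0.1]
gripper_width: 0.004
```

Run:
```python
from h import *
s=status.state();print(s["time"],s["tool_pos"],s["contact_force"])
p,d=grab_frame("wrist");cv2.imwrite("pics/w6.png",p)
```

```text
12.025 [ 0.63715111 -0.06223467  0.22826758] [ 0.39660996 -0.23211823  0.05199927]
```

View pics/w6.png

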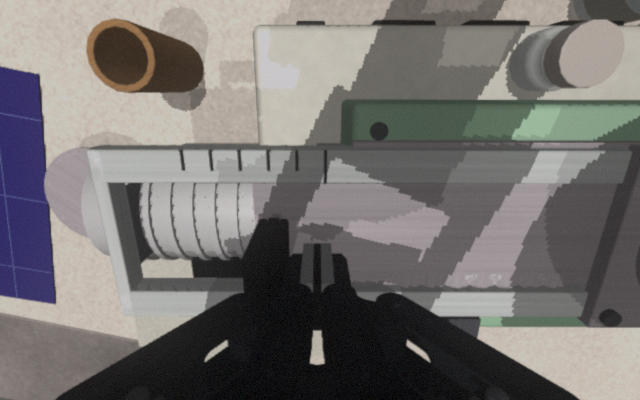

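Run:
```python
import cv2,numpy as np
for k in "56":
    g=cv2.imread(f"pics/w{k}.png").max(2)
    for r in (225,235,260,270): print(k,r,g[r,230:310:2].tolist())
```

```text
5 225 [186, 187, 185, 112, 184, 187, 186, 186, 185, 186, 140, 41, 39, 37, 38, 30, 32, 35, 38, 33, 33, 34, 35, 33, 36, 27, 36, 90, 86, 86, 89, 109, 110, 111, 135, 133, 141, 92, 93, 94]
5 235 [178, 178, 180, 149, 104, 121, 149, 153, 61, 34, 33, 31, 30, 36, 30, 32, 29, 32, 33, 31, 33, 34, 25, 30, 25, 32, 33, 79, 87, 88, 90, 102, 105, 106, 105, 107, 110, 108, 107, 105]
5 260 [36, 33, 28, 26, 32, 34, 27, 26, 29, 25, 30, 23, 28, 27, 25, 29, 27, 28, 20, 25, 25, 20, 27, 23, 25, 14, 17, 70, 101, 37, 18, 25, 26, 28, 22, 27, 53, 61, 63, 62]
5 270 [30, 31, 26, 19, 23, 31, 28, 29, 28, 30, 22, 23, 27, 23, 19, 20, 24, 18, 25, 30, 22, 25, 20, 19, 20, 21, 20, 50, 41, 27, 27, 26, 28, 23, 27, 36, 61, 61, 62, 60]
6 225 [183, 182, 184, 181, 111, 180, 182, 181, 184, 183, 180, 184, 177, 108, 40, 28, 34, 38, 23, 34, 31, 31, 32, 31, 28, 26, 30, 31, 35, 52, 84, 84, 86, 101, 136, 151, 107, 88, 95, 118]
6 235 [175, 175, 174, 175, 139, 138, 156, 160, 138, 118, 117, 71, 34, 34, 35, 32, 33, 27, 35, 35, 31, 30, 26, 32, 27, 29, 30, 26, 29, 40, 84, 82, 85, 85, 102, 104, 104, 104, 108, 105]
6 260 [44, 38, 33, 33, 34, 32, 26, 32, 28, 26, 28, 32, 28, 24, 29, 26, 26, 31, 25, 23, 21, 24, 23, 26, 23, 25, 21, 24, 19, 26, 26, 26, 31, 23, 28, 23, 54, 63, 59, 62]
6 270 [33, 35, 27, 34, 28, 32, 28, 30, 24, 30, 30, 23, 21, 27, 21, 27, 25, 21, 25, 20, 24, 22, 22, 24, 17, 21, 21, 16, 24, 27, 22, 25, 30, 22, 21, 37, 58, 58, 59, 60]
```

```bash
python3 - <<'E'
import cv2,numpy as np
from scipy.signal import find_peaks
for k in "3456":
    g=cv2.imread(f"pics/w{k}.png").max(2).astype(float)
    r=slice(155,166) if k!="4" else slice(134,146)
    p=g[r,80:400].mean(0);bg=cv2.medianBlur(p.astype(np.float32).reshape(1,-1),5) ;bg=cv2.blur(p.reshape(1,-1),(15,1))[0]
    d=bg-p;i,_=find_peaks(d,height=12)
    print(k,[round(float(np.average(np.arange(j-2,j+3)+80,weights=np.clip(d[j-2:j+3],0,None))),1) for j in i])
E
python3 - <<'E'
import sys;sys.path.insert(0,".")
from h import *
p,d=grab_frame("wrist");cv2.imwrite("pics/w7.png",p)
g=p.max(2);print(status.state()["time"],g[235,250:310:2].tolist())
E
```

```text
3 [121.5, 215.8, 244.2, 272.7, 301.0, 329.8, 341.7, 358.4]
4 [96.6, 160.4, 179.4, 198.3, 217.2, 236.2, 255.1, 296.1]
5 [152.8, 181.5, 210.1, 238.7, 267.3, 284.5, 295.9, 325.5]
6 [181.9, 210.5, 239.2, 267.8, 296.4, 325.2]
12.125 [31, 37, 29, 32, 38, 27, 27, 26, 33, 30, 30, 24, 27, 32, 27, 29, 33, 60, 87, 87, 88, 85, 105, 105, 108, 107, 103, 105, 104, 105]
```

The lever was still moving in the last picture. It has now settled with its edge at column 284, the same offset from mark 2 as it had from mark 1. That's the second click, so I repeat the step for the third, more gently at the end.

Request:
play_rows:
  deltas:
    - [[0.0008, -0.003, 0], 0]
    - [[0.0015, -0.006, 0], 0]
    - [[0.002, -0.008, 0], 0]
    - [[0.0025, -0.01, 0], 0]
    - [[0.003, -0.012, 0], 0]

```text
time: 12.75
tool_pos: [0.6397, -0.0721, 0.2283]
tool_rot: [-0.0, -0.126, 0.992, 0.001]
contact_force: [-2.4, 4.1, 0.8]
gripper_width: 0.003
```

Request:
play_rows:
  deltas:
    - [[0.0002, -0.001, 0], 0]
    - [[0.0002, -0.001, 0], 0]

```text
time: 13.0
tool_pos: [0.6404, -0.0749, 0.2283]
tool_rot: [0.0, -0.126, 0.992, -0.0]
contact_force: [0.7, 0.9, -0.1]
gripper_width: 0.001
```

Request:
play_rows:
  deltas:
    - [[0, 0, 0], 0]
    - [[0, 0, 0], 0]
    - [[0, 0, 0], 0]

```text
time: 13.38
tool_pos: [0.6402, -0.0747, 0.2283]
tool_rot: [-0.0, -0.126, 0.992, -0.0]
contact_force: [0.4, 0.5, 0.1]
gripper_width: -0.002
```

Run:
```python
from h import *
s=status.state();print(s["time"],s["tool_pos"],s["contact_force"])
p,d=grab_frame("wrist");cv2.imwrite("pics/w8.png",p)
print(p.max(2)[235,240:310:2].tolist())
```

```text
13.375 [ 0.64024938 -0.0746853   0.22825672] [0.41857783 0.52875759 0.08074306]
[161, 115, 114, 116, 114, 110, 110, 69, 32, 31, 33, 35, 28, 35, 32, 27, 30, 26, 30, 25, 27, 24, 24, 26, 25, 56, 79, 84, 81, 98, 104, 104, 106, 103, 100]
```

View pics/w8.png

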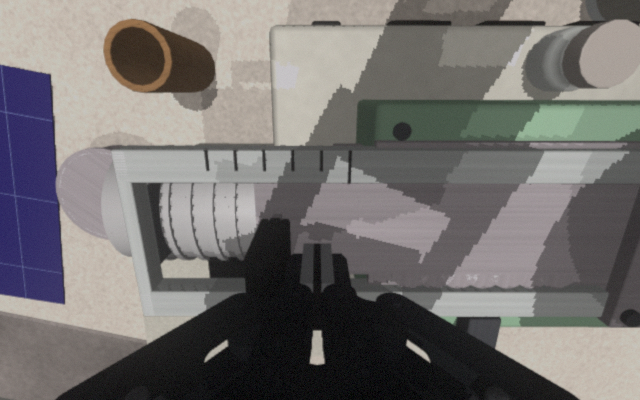

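Request:
play_rows:
  deltas:
    - [[0, 0, 0], 0]
    - [[0, 0, 0], 0]
    - [[0, 0, 0], 0]

```text
time: 13.8
tool_pos: [0.6402, -0.0745, 0.2283]
tool_rot: [0.0, -0.126, 0.992, -0.0]
contact_force: [-0.1, 0.3, 0.3]
gripper_width: 0.001
```

Run:
```python
from h import *
for i in range(2):
    p,d=grab_frame("wrist");cv2.imwrite(f"pics/w9{i}.png",p)
    s=status.state();print(s["time"],s["tool_pos"],s["contact_force"]);print(p.max(2)[235,240:310].tolist());print(p.max(2)[160,195:360].tolist())
```

```text
13.85 [ 0.6402388  -0.07443733  0.22828825] [ 0.94909907 -0.10250031 -0.53230757]
[166, 169, 169, 166, 138, 117, 116, 114, 113, 113, 112, 113, 106, 74, 41, 35, 29, 33, 35, 34, 31, 27, 33, 28, 35, 30, 33, 29, 31, 29, 30, 26, 29, 31, 29, 31, 28, 31, 30, 31, 28, 29, 32, 19, 28, 28, 25, 30, 30, 36, 72, 83, 82, 84, 80, 82, 84, 84, 99, 102, 101, 105, 100, 103, 104, 104, 103, 100, 90, 86]
[175, 175, 177, 175, 176, 177, 175, 177, 170, 133, 79, 56, 78, 151, 172, 175, 177, 179, 175, 173, 175, 175, 175, 177, 175, 172, 172, 163, 157, 156, 158, 157, 159, 164, 168, 169, 170, 170, 114, 69, 62, 98, 156, 175, 177, 178, 176, 174, 179, 177, 178, 178, 176, 177, 178, 177, 176, 174, 177, 177, 176, 166, 158, 158, 154, 156, 141, 89, 54, 60, 110, 145, 155, 157, 157, 156, 157, 159, 159, 157, 158, 154, 155, 156, 155, 157, 155, 156, 159, 159, 157, 159, 159, 153, 118, 79, 51, 44, 52, 87, 96, 92, 95, 95, 94, 95, 96, 93, 94, 96, 91, 95, 96, 97, 96, 94, 95, 95, 91, 94, 94, 92, 97, 91, 62, 44, 39, 65, 89, 92, 92, 94, 94, 95, 96, 94, 94, 96, 95, 96, 116, 147, 158, 154, 139, 123, 120, 106, 98, 97, 96, 91, 77, 51, 35, 
[... 477 characters left out ...]
55, 76, 150, 174, 178, 175, 177, 175, 179, 176, 178, 175, 177, 176, 174, 173, 164, 158, 156, 156, 156, 159, 165, 169, 170, 169, 169, 119, 67, 56, 102, 154, 176, 175, 177, 177, 179, 176, 178, 174, 179, 178, 177, 177, 178, 178, 177, 178, 176, 176, 167, 160, 158, 158, 154, 142, 92, 55, 58, 112, 146, 155, 157, 160, 154, 155, 157, 159, 157, 158, 158, 158, 157, 156, 160, 157, 156, 157, 157, 160, 158, 156, 153, 121, 80, 48, 41, 53, 83, 95, 93, 95, 96, 94, 98, 95, 93, 96, 95, 94, 93, 97, 90, 93, 96, 92, 93, 96, 95, 96, 96, 94, 92, 64, 40, 41, 68, 92, 92, 92, 95, 96, 93, 94, 94, 95, 93, 94, 97, 117, 149, 157, 155, 136, 125, 121, 105, 97, 99, 97, 94, 79, 49, 32, 41, 80, 92, 95, 93, 94, 90, 92, 94, 92]
```

It is static, but the lever edge is at 290, not 284. That puts it about 39–40 mm open, balanced near the crest and not yet snapped. I creep on by 1 mm.

Request:
play_rows:
  deltas:
    - [[0.0003, -0.001, 0], 0]
    - [[0.0003, -0.001, 0], 0]
    - [[0.0003, -0.001, 0], 0]

```text
time: 14.28
tool_pos: [0.6405, -0.0755, 0.2283]
tool_rot: [0.0, -0.126, 0.992, -0.0]
contact_force: [-0.6, 0.7, 0.3]
gripper_width: -0.001
```

Run:
```python
from h import *
for i in range(2):
    p,d=grab_frame("wrist");cv2.imwrite(f"pics/wa{i}.png",p)
    s=status.state();print(s["time"],s["tool_pos"],s["contact_force"]);print(p.max(2)[235,270:310].tolist());print(p.max(2)[160,335:370].tolist())
```

```text
14.325 [ 0.64054442 -0.07549428  0.2282913 ] [-0.36045376 -0.32163073  0.17512807]
[33, 27, 27, 29, 30, 25, 31, 22, 25, 30, 31, 30, 27, 21, 24, 21, 28, 26, 27, 25, 48, 73, 83, 82, 78, 83, 81, 82, 80, 86, 99, 99, 102, 105, 104, 105, 105, 103, 102, 102]
[93, 97, 117, 143, 153, 151, 133, 125, 119, 120, 104, 99, 96, 99, 90, 57, 35, 37, 77, 91, 93, 95, 94, 92, 93, 92, 94, 96, 97, 97, 94, 93, 95, 93, 95]
14.375 [ 0.64055603 -0.0754817   0.22833569] [-0.95283251 -0.1075551   0.94268354]
[31, 30, 27, 23, 33, 31, 27, 30, 27, 35, 25, 25, 24, 27, 31, 26, 29, 27, 26, 29, 54, 75, 83, 81, 83, 81, 82, 78, 85, 91, 99, 102, 102, 100, 104, 104, 100, 102, 101, 100]
[94, 98, 119, 143, 153, 152, 131, 122, 123, 118, 105, 95, 98, 96, 86, 56, 37, 39, 76, 95, 93, 92, 92, 94, 92, 92, 93, 92, 93, 92, 93, 91, 95, 92, 93]
```

Request:
play_rows:
  deltas:
    - [[0.0003, -0.001, 0], 0]
    - [[0.0003, -0.001, 0], 0]
    - [[0.0003, -0.001, 0], 0]

```text
time: 14.75
tool_pos: [0.6408, -0.0765, 0.2283]
tool_rot: [-0.0, -0.126, 0.992, 0.0]
contact_force: [-0.2, -0.7, 0.8]
gripper_width: 0.003
```

Run:
```python
from h import *
for i in range(2):
    p,d=grab_frame("wrist");cv2.imwrite(f"pics/wb{i}.png",p)
    s=status.state();print(s["time"],s["tool_pos"],s["contact_force"]);print(p.max(2)[235,270:310].tolist());print(p.max(2)[160,335:370].tolist())
```

```text
14.8 [ 0.64083725 -0.07647346  0.22827471] [-0.42624145  0.36035922  0.65708122]
[28, 31, 20, 33, 25, 30, 20, 32, 22, 21, 30, 24, 24, 29, 25, 21, 31, 22, 27, 32, 68, 83, 79, 85, 83, 81, 83, 84, 97, 103, 103, 103, 100, 104, 102, 100, 105, 100, 87, 82]
[116, 146, 156, 157, 154, 156, 155, 154, 133, 122, 120, 119, 103, 95, 93, 93, 86, 58, 38, 40, 79, 95, 92, 93, 91, 91, 95, 92, 95, 91, 93, 94, 93, 94, 94]
14.85 [ 0.64084845 -0.07648287  0.22832016] [-1.6880107  -0.32198264 -1.08105788]
[26, 28, 26, 27, 31, 19, 22, 27, 25, 24, 26, 31, 25, 26, 24, 24, 28, 27, 27, 36, 68, 82, 82, 79, 84, 81, 81, 80, 96, 102, 105, 98, 100, 101, 102, 101, 101, 102, 93, 84]
[118, 146, 159, 158, 155, 152, 154, 152, 132, 122, 122, 119, 106, 94, 92, 93, 81, 52, 34, 41, 81, 93, 94, 92, 94, 91, 91, 94, 91, 93, 95, 93, 93, 93, 90]
```

Run:
```python
import cv2,numpy as np
a=[cv2.resize(cv2.imread(f"pics/{n}.png")[140:310,190:390],None,fx=2,fy=2,interpolation=2) for n in ("w7","w8","wa1","wb1")]
a=[cv2.convertScaleAbs(x,alpha=2.2) for x in a]
cv2.imwrite("pics/cmp.png",cv2.resize(np.vstack([np.hstack(a[:2]),np.hstack(a[2:])]),(706,600)))
```

```text
(no output)
```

View pics/cmp.png

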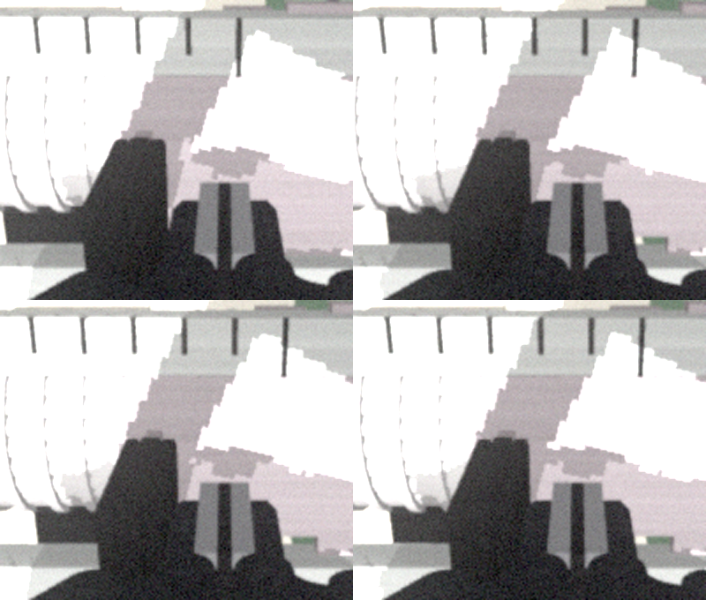

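In the last three pictures the grip touches the finger and moves with it, at roughly 41–42 mm open with no snap yet. I keep creeping by 1 mm.

Request:
play_rows:
  deltas:
    - [[0.0003, -0.001, 0], 0]
    - [[0.0003, -0.001, 0], 0]
    - [[0.0003, -0.001, 0], 0]

```text
time: 15.22
tool_pos: [0.6411, -0.0775, 0.2283]
tool_rot: [-0.0, -0.126, 0.992, -0.0]
contact_force: [-0.7, 0.8, -0.2]
gripper_width: 0.004
```

```bash
cat > ed.py <<'E'
from h import *
import sys
p,d=grab_frame("wrist");cv2.imwrite(f"pics/{sys.argv[1]}.png",p)
s=status.state();print(s["time"],s["tool_pos"],s["contact_force"])
g=p.max(2).astype(float)
r=g[233:238,270:300].mean(0);e=270+np.argmax(r>58)-(r[np.argmax(r>58)]-58)/max(1,r[np.argmax(r>58)]-r[np.argmax(r>58)-1])
q=g[156:166].mean(0)[340:372];w=np.clip(85-q,0,None);m=340+(w*np.arange(32)).sum()/w.sum()
print("edge",e,"shutmark",m,"edge-rel open",30+(m-325.2)/1.907-(e-284)/2.3)
E
python3 ed.py wc0; python3 ed.py wc1
```

```text
15.275 [ 0.6411383  -0.07747268  0.22828243] [-0.21620911  0.40039858 -0.53708737]
edge 284.65168539325845 shutmark 355.19519752130134 edge-rel open 45.44565565172916
15.325 [ 0.6411497  -0.07746253  0.22830494] [-0.1671286   0.08302147  0.9275055 ]
edge 284.672131147541 shutmark 355.1395881006865 edge-rel open 45.407605511324036
```

The third click came: the edge is back at the 284 offset, which makes the opening about 45 mm with the finger clear. I retreat and lift.

Request:
play_rows:
  deltas:
    - [[-0.0012, 0.005, 0], 0]
    - [[-0.0025, 0.01, 0], 0]
    - [[-0.0038, 0.015, 0], 0]
    - [[-0.0038, 0.015, 0.04], 0]
    - [[-0.0038, 0.015, 0.1], 0]

```text
time: 15.95
tool_pos: [0.636, -0.0618, 0.3263]
tool_rot: [-0.003, -0.126, 0.992, 0.001]
contact_force: [0.7, -0.5, -0.0]
gripper_width: 0.004
```

Request:
play_rows:
  deltas:
    - [[0, 0, 0.06], 0]
    - [[0, 0, 0.12], 0]
    - [[0, 0, 0.12], 0]
    - [[0, 0, 0.12], 0]
    - [[0, 0, 0.12], 0]

```text
time: 16.58
tool_pos: [0.6369, -0.0622, 0.4454]
tool_rot: [-0.002, -0.126, 0.992, 0.001]
contact_force: [0.5, 0.1, 0.1]
gripper_width: -0.0
```

Run:
```python
from h import *
s=status.state();print(s["time"],s["tool_pos"],s["contact_force"])
p,d=grab_frame("wrist");cv2.imwrite("pics/wf.png",p)
c=camera_params("wrist");W=cloud("wrist",d,c);q=[.5815,.1497,.2527]
cs,sn=np.cos(q[2]),np.sin(q[2]);dd=W[...,:2]-q[:2]
L=np.stack([cs*dd[...,0]+sn*dd[...,1],-sn*dd[...,0]+cs*dd[...,1],W[...,2]],-1);z=L[...,2]
P=L[(z>.248)&(z<.27)&(abs(L[...,0])<.03)&(abs(L[...,1]+.25)<.05)];print("grip",len(P),np.percentile(P,[1,50,99],axis=0).round(4).tolist())
for n in["side","scene"]:
    p,d=grab_frame(n);cv2.imwrite(f"pics/{n}f.png",p)
    d0=np.load(f"pics/{n}0.npy");
    W=cloud(n,d)
    for nm in ["pot","jar","core","sieve"]:
        for o in outline_of(n,nm)[:1]: print(n,nm,o["box"],np.nanmedian(W[o["region"]],0).round(4))
```

```text
16.575 [ 0.63692375 -0.06224537  0.44544041] [0.53054456 0.05018155 0.10309833]
grip 484 [[-0.0159, -0.2685, 0.2486], [-0.0002, -0.2602, 0.2561], [0.0172, -0.2527, 0.2589]]
side pot [280.1, 203.8, 298.0, 230.0] [0.4906 0.064  0.1429]
side jar [230.0, 196.7, 258.3, 244.2] [0.3889 0.1514 0.0748]
side core [349.6, 299.8, 374.8, 342.1] [ 0.5647 -0.2469  0.0766]
side sieve [407.7, 307.2, 451.8, 352.8] [ 0.7165 -0.2997  0.0387]
scene pot [271.8, 205.9, 288.6, 236.8] [0.4945 0.0673 0.1518]
scene jar [216.2, 203.3, 249.3, 241.6] [0.3931 0.1548 0.083 ]
scene core [357.4, 314.1, 382.1, 350.0] [ 0.5721 -0.2331  0.078 ]
scene sieve [415.1, 308.0, 464.5, 355.4] [ 0.7204 -0.295   0.0407]
```

View pics/wf.png

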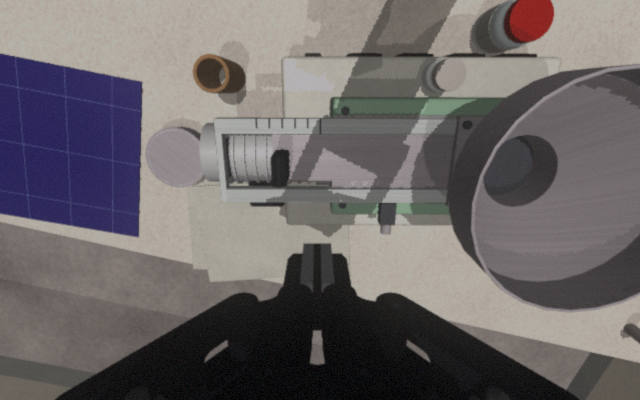

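View pics/sidef.png

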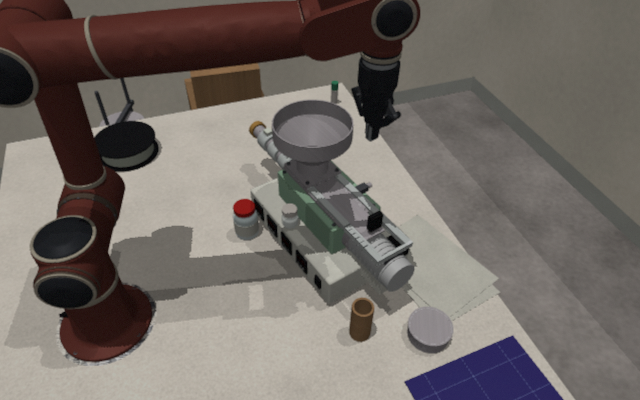

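The grip moved 31 mm from where it stood in notch 1, which is notch 3. The loose things are unmoved and the arm is clear, so I hand in.

```bash
python3 -c "
from plant import *
print(ticket.job_done())"
```

```text
the job is handed in; nothing more can be done
None
```

I pushed the gate shut, opened it again through three clicks to the third notch, and handed the job in. That call gives no verdict, so these are my own checks.

- **Shutting:** The lever started in notch 1. I pushed it with the closed fingers until it held firm at 18 N with the grip level with the long mark, then lifted over to the hopper side.
- **Opening:** I pushed it open and saw the clicks at notches 1 and 2. The third did not snap at the expected crest. The lever rode along with the finger to about 42 mm, so I crept on in 1 mm steps until it snapped ahead.
- **Final lever position:** The last wrist depth measurement puts the grip 31 mm from where it stood in notch 1, about 46 mm open. The picture measurement against the rail marks just after the snap gave 45.4 mm. The two differ by less than 1 mm, and the third notch is at 45 mm.
- **Surroundings:** The jar, tube and sieve measure within about 3 mm of where they stood in both fixed cameras. The pot is within about 1 mm in the scene camera, but the side camera missed it at the start, so there is no second check on it. The arm is clear and the contact force reads about zero.
- **Camera disagreement:** The cameras disagreed by 2–3 mm on the extruder's position. I used the finger contact with the shut lever as the zero instead.

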